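# Level the gel-casting table

### The job

Level the gel-casting table: turn its two wing-headed foot screws, one after the other, until the bubble in each of its two vials sits between the vial's two black marks, then let go.

Things in the scene. Friction and masses are not known exactly. Their poses are not given: they have to be found in the camera images.
- bubble_a (a joint): where the whitish 18 mm bubble stands in its vial, m: 0 centred, plus towards screw_a; starts 12 to 29 mm off. The vial, a green bar 84 x 18 x 10 mm, lies between the fixed foot (low steel dome) and screw_a, centred 68 mm from that foot; two black marks 39 mm apart. Only screw_a moves it. All on an aluminium plate 190 x 190 x 8 mm, top about 36 mm above the bench
- bubble_b (a joint): the same for the second vial, at right angles to the first, between the fixed foot and screw_b: 0 centred between its marks, plus towards screw_b; only screw_b moves it. Each bubble goes to the high end; the plate tips about 1 degree. Both screws are 140 mm from the fixed foot; seen from above with the foot as the corner, turning left (counter-clockwise) from screw_a by 90 degrees gives screw_b
- screw_a: black foot screw at the plate corner on the far (+x) side of the fixed foot: 40 mm flange, 8 mm high, topped by a wing bar 42 x 14 mm, 8 to 42 mm above the plate; grip across the 14 mm, 33 mm up. Origin on its axis at the plate's top; z up, x along the bar (its angle does not show level). Clockwise from above moves bubble_a 20 mm per rad towards this screw; counter-clockwise away. Stiff (0.08 N m); stops 1.55 rad either side of level
- screw_b: black foot screw at the plate corner on the left (+y) side of the fixed foot: 40 mm flange, 8 mm high, topped by a wing bar 42 x 14 mm, 8 to 42 mm above the plate; grip across the 14 mm, 33 mm up. Origin on its axis at the plate's top; z up, x along the bar (its angle does not show level). Clockwise from above moves bubble_b 20 mm per rad towards this screw; counter-clockwise away. Stiff (0.08 N m); stops 1.55 rad either side of level

How it is judged:
By the outcome, as a careful person would: the job done as asked, in the order asked, and still so for the second after the job is handed in, with the robot touching nothing.
It also fails if it takes over 48 s, if anything falls off the work surface, if the arm or the gripper's body presses on something with over 40 N, if the wrist force passes 120 N, or if a joint passes its speed limit or range.

### The arm

A 6-joint arm with a two-finger parallel gripper is mounted at the origin on the work surface. World frame = base frame: x ahead of the robot, y to its left, z up, the work surface at z = 0. Lengths are in m, angles in rad, forces in N, time in s.
With the tool pointing down it reaches from about 0.25 to 0.725 m from the base axis. Payload 4 kg.
Tool frame: the origin (TCP) lies on the centre line of the jaws, within the pads' length; the fingertips stand ahead of it and the grasp point (between the pads) lies 11 mm behind it (bot.tip_extent is the z of the fingertips in the tool frame, in m); z points along the fingers, y is the direction in which the jaws open and shut (so a half turn about z gives the same grasp; the last joint's range is limited). The gripper opens to 85 mm and grips with 20 to 120 N. Pads are 22 mm wide; open, the fingers measure 114 mm over their backs; the gripper's body (76 mm by 85 mm) begins 54 mm behind the grasp point. The pads swing forward as they close: fully open they stand 13 mm farther back than shut.
Start: joints at [1.248, 0.241, 0.005, 1.335, 0, 1.571], TCP at [0.159, 0.474, 0.239] pointing down, gripper open.
Joint ranges: [-2.72, 2.72], [-1.05, 1.87], [-1.09, 1.28], [-1.99, 2.15], [-1.42, 1.44], [-3.14, 3.14]. Speed limits (rad/s): [2.79, 2.79, 3.14, 3.14, 3.14, 3.14].

### API

Orientations are given as a unit quaternion [x, y, z, w].
In Python, from workcell import bot gives the robot as it stands.
- The arm moves only by the shell command python3 -m jog 'ROWS'. ROWS is JSON, a list that holds one entry, the list of rows, each a list of 7 numbers: the shift along the world's x, y, z in m, then the turn, a rotation vector about the world's x, y, z in degrees, then the closure in counts, from 0 (fully open) to 255 (shut). In form: [[[tx, ty, tz, ax, ay, az, fingers], ...]]. A call has 1 to 10 rows; each row is the pose to reach, as a shift and turn from the pose commanded when the call began; what a row does not reach only later rows make up. A row lasts 1/12 s, in which the tool goes at most 41.7 mm and 7.16 degrees, less where a joint would pass 70% of its speed; a pose out of reach is approached as far as the arm can. A call with a gripper value outside its range is refused whole. The fingers move at their own pace and stop on an object; the grip force is fixed at half the most. Time passes only in rows, so rows that repeat a pose let the fingers close. It gives the time, the measured TCP pose, the force and the opening at its end, in the units of the state.
- bot.get_obs(): the state, without advancing time (a new reading comes with each control period).
- bot.camera(name): name is "scene" or "top"; returns the picture (420x560x3 uint8, blue, green, red); there is no depth.
- bot.camera_model(name): a dict with "K" (3x3 intrinsics, pixels), "k1" (the pictures are not rectified: a ray, as slopes to the right and down, at radius r is drawn at 1 + k1 r^2 times it, then the intrinsics apply), "T" (4x4, takes a point from camera to world coordinates). Camera axes: x right, y down, z forward; pixel columns grow to the right and rows downward; lengths in m; the calibration is good to about 2 mm. A picture is of the moment at which its call begins. camera_model takes no time and is no camera call.
- bot.job_done(): hands the job in, once; it reports no verdict.
The state is a dict: "clock": time; "joint_pos": joint angles; "joint_vel": joint speeds; "tau": joint torques, N m; "eef_pos": TCP position; "tool_rot": TCP orientation; "ft_force": force on the tool from outside, world axes, zero at the start; "ft_torque": the same for the moment, N m; "grip_width": finger opening in m.
Only numpy, scipy, OpenCV 4.12 (cv2) and the standard library are available. Lean on these libraries where they do the work, as an engineer would, in place of code of your own. Each camera call takes 0.05 s, during which the arm holds its last target. There are 200 camera calls.

## Working session

There is one attempt and no reset: what is moved stays moved. The work goes in short steps, Python scripts to look and compute and a shell command to move; the robot and the scene stay as the last step left them, time stands still between calls to the robot, and variables do not carry over. Pictures are saved under pics/ and viewed, about 8 in all and at most 12, crops included, and the job is handed in when it is done.

```bash
mkdir -p pics; cat > h.py <<'E'
from workcell import bot
import numpy as np, cv2
def ray(n,u,v):
    m=bot.camera_model(n);K=np.array(m["K"]);T=np.array(m["T"])
    p=np.array([(u-K[0,2])/K[0,0],(v-K[1,2])/K[1,1]]);q=p.copy()
    for _ in range(20): q=p/(1+m["k1"]*(q@q))
    return T[:3,3],T[:3,:3]@np.r_[q,1]
def onz(n,u,v,z):
    o,d=ray(n,u,v);return o+d*(z-o[2])/d[2]
def proj(n,P):
    m=bot.camera_model(n);K=np.array(m["K"]);T=np.array(m["T"])
    c=T[:3,:3].T@(np.array(P)-T[:3,3]);q=c[:2]/c[2];q=q*(1+m["k1"]*(q@q))
    return K[:2,:2]@q+K[:2,2]
E
python3 - <<'E'
from h import *
for n in("scene","top"):
    cv2.imwrite(f"pics/{n}0.png",bot.camera(n)); print(n,np.round(bot.camera_model(n)["T"],3).tolist())
o=bot.get_obs();print(o, bot.tip_extent)
E
```

```text
scene [[-0.368, 0.573, -0.732, 1.112], [0.93, 0.241, -0.278, 0.239], [0.017, -0.783, -0.621, 0.516], [0.0, 0.0, 0.0, 1.0]]
top [[-0.011, -0.982, 0.19, 0.447], [-1.0, 0.015, 0.018, 0.012], [-0.02, -0.19, -0.982, 0.801], [0.0, 0.0, 0.0, 1.0]]
{'clock': 0.1, 'joint_pos': array([ 1.24801321e+00,  2.41334427e-01,  3.88186348e-03,  1.33517987e+00,
       -2.97041979e-05,  1.57080641e+00]), 'joint_vel': array([-0.00149428, -0.00056608,  0.00471135, -0.00291629, -0.00061942,
       -0.0002973 ]), 'tau': array([-7.81751187e-04, -3.73137081e+01,  2.53010184e+01,  1.08361139e-02,
       -6.60975752e-05,  1.32876596e-05]), 'eef_pos': array([0.15844326, 0.47367115, 0.2385123 ]), 'tool_rot': array([ 1.60696727e-01,  9.87003404e-01, -9.08512544e-04, -1.32860398e-04]), 'ft_force': array([ 0.48494853,  0.81712241, -0.23309764]), 'ft_torque': array([-0.0763516 ,  0.0272777 ,  0.03815008]), 'grip_width': 0.08577500882718875} 0.008
```

View pics/scene0.png

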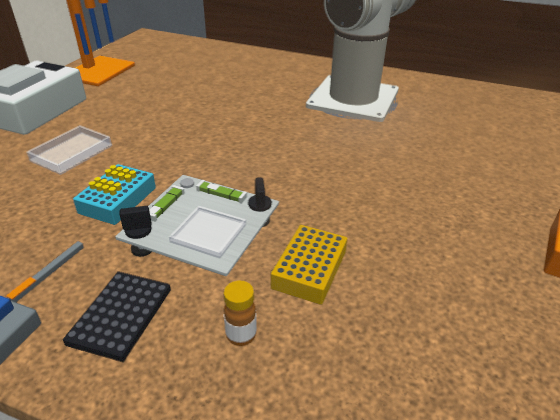

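View pics/top0.png

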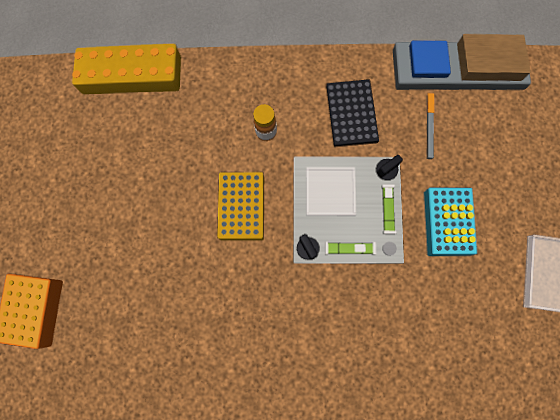

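Scene and top show the plate, with the foot at top (390,248), screw_a at (388,168) and screw_b at (308,247). I'll enlarge the plate next.

```bash
python3 - <<'E'
from h import *
im=cv2.imread("pics/top0.png")
c=im[148:270,286:411]; c=cv2.resize(c,None,fx=4.8,fy=4.8,interpolation=cv2.INTER_CUBIC)
cv2.imwrite("pics/c0.png",c)
print("foot",onz("top",390,248.5,.042))
for n,box in(("a",(150,185,370,408)),("b",(230,265,292,324))):
    y0,y1,x0,x1=box
    m=(im[y0:y1,x0:x1].max(2)<60).astype(np.uint8)
    cs=max(cv2.findContours(m,0,2)[0],key=cv2.contourArea)
    print(n,cv2.boundingRect(cs),cv2.minAreaRect(cs))
for u,v in((388,172),(309,249)): print(onz("top",u,v,.042))
E
```

```text
foot [ 0.53095346 -0.16263081  0.042     ]
a (6, 5, 27, 25) ((18.02054786682129, 15.945205688476562), (21.301488876342773, 27.504671096801758), 20.556045532226562)
b (5, 4, 22, 25) ((15.300000190734863, 17.89999771118164), (22.807889938354492, 21.913463592529297), 26.56505012512207)
[ 0.6664411  -0.16704307  0.042     ]
[ 0.53226944 -0.02422093  0.042     ]
```

View pics/c0.png

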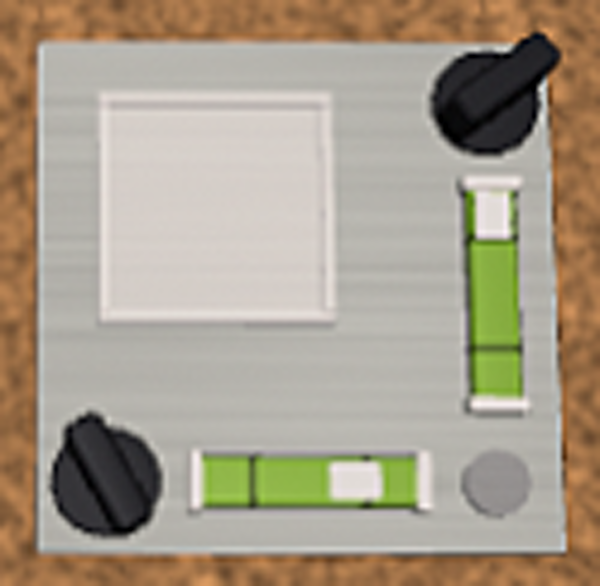

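Crop: bubble_a sits at y 215 against marks at 238 and 348, about +27.6 mm, so screw_a needs roughly 79° CCW. bubble_b sits at x 356 against marks at 253 and 366, about -16 mm, so screw_b needs roughly 46° CW. Bar headings are about -51° (a) and +27° (b).

```bash
python3 - <<'E'
from h import *
def f(x,y,z): return onz("top",286+(x+.5)/4.8-.5,148+(y+.5)/4.8-.5,z)[:2]
F=f(497,483,.042);A=f(485,103,.044);B=f(106,481,.044)
print(F,A,B,np.linalg.norm(A-F),np.linalg.norm(B-F))
P=np.array([F,A,B]);
# rigid fit to ideal L
Q=np.array([[0,0],[.14,0],[0,.14]]);pc=P.mean(0);qc=Q.mean(0)
U,S,V=np.linalg.svd((Q-qc).T@(P-pc));R=(U@V).T
print("fit",(Q-qc)@R.T+pc,"yaw",np.degrees(np.arctan2(R[1,0],R[0,0])))
# scene cross-check: where the fitted flange tops & bar tops project
for p in (Q-qc)@R.T+pc: print(proj("scene",[*p,.044]),proj("scene",[*p,.078]),proj("top",[*p,.078]))
# bar direction: top-face edges at z=.078
def h(a,b): d=f(*b,.078)-f(*a,.078);return np.degrees(np.arctan2(d[1],d[0]))
print("headA",h((445,105),(530,35)),h((490,130),(558,75)),"headB",h((115,525),(65,430)),h((150,515),(102,415)))
im=cv2.imread("pics/scene0.png")[170:265,110:285];cv2.imwrite("pics/s0.png",cv2.resize(im,None,fx=4.5,fy=4.5,interpolation=2))
E
```

```text
[ 0.53144255 -0.16118984] [ 0.671272   -0.16450232] [ 0.53410572 -0.02194016] 0.13986868015053575 0.1392751468670329
fit [[ 0.53133363 -0.161585  ]
 [ 0.67130465 -0.16443336]
 [ 0.53418199 -0.02161397]] yaw -1.1657878556077628
[186.29084827 179.12937244] [184.11696631 162.53071001] [394.25895196 245.75260794]
[137.30519024 226.34618239] [133.36168598 208.75970255] [390.89754888 163.25240111]
[259.29067171 198.74398978] [259.02911474 181.82460579] [308.3638506  245.35590678]
headA -51.34701269658639 -52.025475972095734 headB 26.496515833999606 24.20691251739392
```

View pics/s0.png

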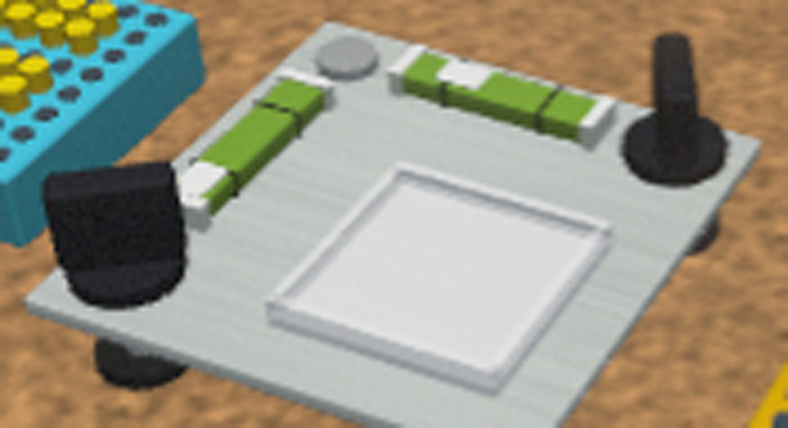

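Scene crop: the top of bar a is centred near (135,208) and bar b near (259,180), both within 2 px of the predictions. I'll set out for screw_a.

```bash
python3 -m jog '[[[0.25,-0.31,-0.05,0,0,-33,0],[0.25,-0.31,-0.05,0,0,-33,0],[0.25,-0.31,-0.05,0,0,-33,0],[0.25,-0.31,-0.05,0,0,-33,0],[0.25,-0.31,-0.05,0,0,-33,0],[0.25,-0.31,-0.05,0,0,-33,0],[0.25,-0.31,-0.05,0,0,-33,0],[0.25,-0.31,-0.05,0,0,-33,0],[0.25,-0.31,-0.05,0,0,-33,0],[0.25,-0.31,-0.05,0,0,-33,0]]]'; python3 -c "
from h import *
o=bot.get_obs();print(o['joint_pos'],o['eef_pos'],o['tool_rot'])"
```

```text
clock: 0.93
eef_pos: [0.4099, 0.1611, 0.1886]
tool_rot: [0.436, 0.9, -0.001, 0.0]
ft_force: [-0.4, 0.4, 0.4]
grip_width: 0.0857
[ 3.75143923e-01  1.54823398e-01 -2.38419543e-01  1.17820629e+00
 -9.78502883e-04  1.27672889e+00] [0.40987907 0.16109667 0.18861019] [ 4.35678767e-01  9.00102031e-01 -5.71649523e-04  1.38398221e-04]
```

```bash
python3 -m jog '[[[0.261,-0.326,-0.05,0,0,0,0],[0.261,-0.326,-0.05,0,0,0,0],[0.261,-0.326,-0.05,0,0,0,0],[0.261,-0.326,-0.05,0,0,0,0],[0.261,-0.326,-0.05,0,0,0,0],[0.261,-0.326,-0.05,0,0,0,0],[0.261,-0.326,-0.05,0,0,0,0],[0.261,-0.326,-0.05,0,0,0,0],[0.261,-0.326,-0.05,0,0,0,0],[0.261,-0.326,-0.05,0,0,0,0]]]'; python3 -m jog '[[[0,0,0,0,0,0,0],[0,0,0,0,0,0,0],[0,0,0,0,0,0,0]]]'; python3 - <<'E'
from h import *
o=bot.get_obs();print(o['joint_pos'],o['eef_pos'],o['tool_rot'])
im=bot.camera("scene");cv2.imwrite("pics/s1.png",cv2.resize(im[90:265,60:285],None,fx=3.4,fy=3.4,interpolation=2))
p=o['eef_pos'];print(proj("scene",p))
E
```

```text
clock: 1.77
eef_pos: [0.6677, -0.1605, 0.1387]
tool_rot: [0.435, 0.901, -0.0, -0.001]
ft_force: [1.3, 0.9, 0.4]
grip_width: 0.0852
clock: 2.02
eef_pos: [0.6663, -0.1587, 0.1383]
tool_rot: [0.435, 0.901, -0.0, -0.001]
ft_force: [0.1, 0.8, 0.7]
grip_width: 0.0853
[-2.33934205e-01  6.68474118e-01  4.09243679e-01  1.31449952e+00
  3.79723467e-04  6.65376477e-01] [ 0.66631974 -0.15866671  0.13833042] [ 4.34654936e-01  9.00595858e-01 -1.28513499e-04 -1.47345746e-03]
[131.334059   173.88720803]
```

View pics/s1.png

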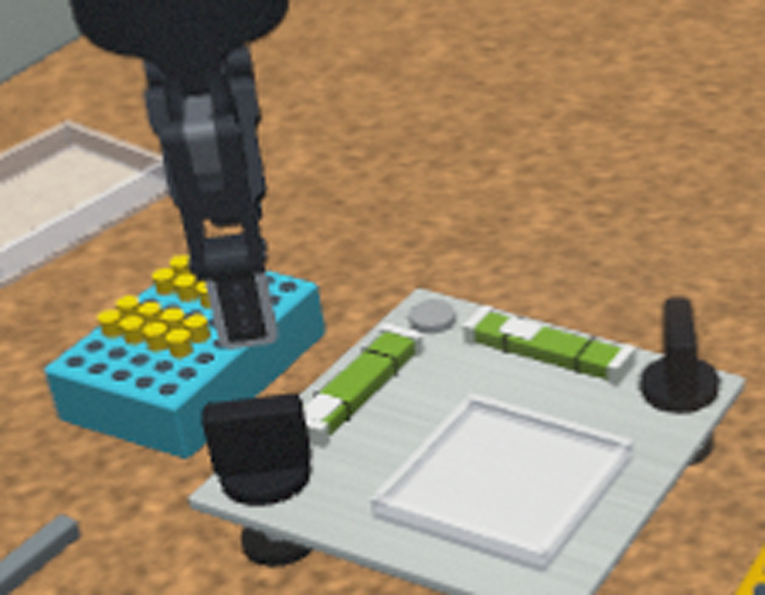

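Picture s1: the gripper is edge-on to bar a with the pads at crop (242,300). The bar at (255,450) is nearly parallel to the pads. I'll correct the position and descend.

```bash
python3 -m jog '[[[0.005,-0.0055,0,0,0,0,0],[0.005,-0.0055,-0.03,0,0,0,0],[0.005,-0.0055,-0.055,0,0,0,0],[0.005,-0.0055,-0.07,0,0,0,0],[0.005,-0.0055,-0.079,0,0,0,0],[0.005,-0.0055,-0.079,0,0,0,0],[0.005,-0.0055,-0.079,0,0,0,0]]]'; python3 -m jog '[[[0,0,0,0,0,0,255],[0,0,0,0,0,0,255],[0,0,0,0,0,0,255],[0,0,0,0,0,0,255],[0,0,0,0,0,0,255],[0,0,0,0,0,0,255],[0,0,0,0,0,0,255],[0,0,0,0,0,0,255],[0,0,0,0,0,0,255],[0,0,0,0,0,0,255]]]'
```

```text
clock: 2.65
eef_pos: [0.6725, -0.1637, 0.0618]
tool_rot: [0.434, 0.901, 0.0, 0.0]
ft_force: [0.4, 0.1, 0.8]
grip_width: 0.0854
clock: 3.48
eef_pos: [0.6726, -0.1642, 0.0612]
tool_rot: [0.434, 0.901, 0.0, 0.0]
ft_force: [-0.2, -0.1, 2.9]
grip_width: 0.0132
```

```bash
python3 -m jog '[[[0,0,0,0,0,4,255],[0,0,0,0,0,8,255],[0,0,0,0,0,12,255],[0,0,0,0,0,16,255],[0,0,0,0,0,20,255],[0,0,0,0,0,24,255],[0,0,0,0,0,28,255],[0,0,0,0,0,32,255],[0,0,0,0,0,36,255],[0,0,0,0,0,40,255]]]';  python3 -m jog '[[[0,0,0,0,0,4,255],[0,0,0,0,0,8,255],[0,0,0,0,0,12,255],[0,0,0,0,0,16,255],[0,0,0,0,0,20,255],[0,0,0,0,0,24,255],[0,0,0,0,0,28,255],[0,0,0,0,0,32,255],[0,0,0,0,0,36,255],[0,0,0,0,0,40,255]]]'; python3 - <<'E'
from h import *
o=bot.get_obs();print(o['joint_pos'],o['ft_torque'])
im=bot.camera("scene");cv2.imwrite("pics/s2.png",cv2.resize(im[90:265,60:285],None,fx=3.4,fy=3.4,interpolation=2))
E
```

```text
clock: 4.32
eef_pos: [0.6728, -0.1642, 0.0602]
tool_rot: [0.098, 0.995, -0.0, 0.0]
ft_force: [3.2, 1.0, -2.8]
grip_width: 0.013
clock: 5.15
eef_pos: [0.673, -0.1641, 0.0592]
tool_rot: [-0.248, 0.969, -0.0, 0.0]
ft_force: [5.3, 0.4, -5.8]
grip_width: 0.0129
[-2.39233549e-01  7.35449937e-01  3.20805032e-01  1.15540636e+00
  8.84695627e-05 -7.40380009e-01] [-0.06696342 -1.01518974 -0.06274555]
```

View pics/s2.png

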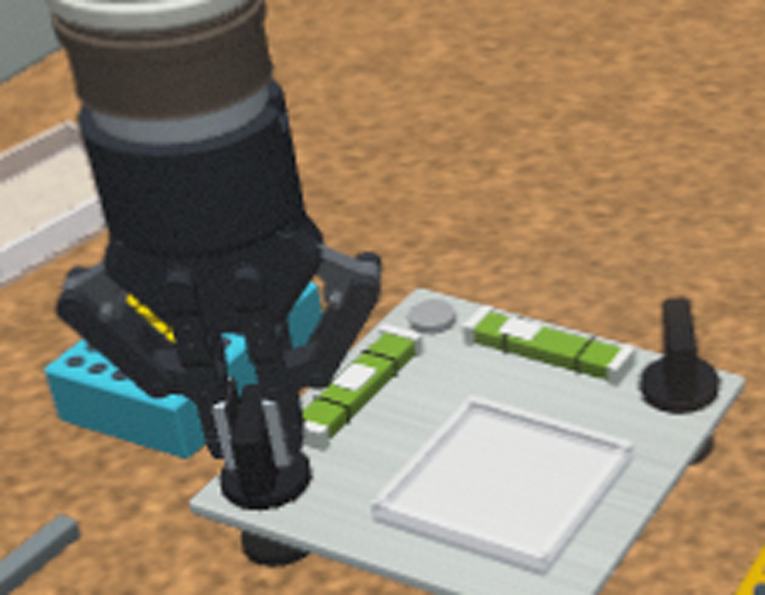

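Picture s2: bubble_a at (355,377) lies about midway between the marks at (333,405) and (385,357). I'll release, lift, and move to screw_b.

```bash
python3 -m jog '[[[0,0,0,0,0,0,0],[0,0,0,0,0,0,0],[0,0,0,0,0,0,0],[0,0,0,0,0,0,0],[0,0,0,0,0,0,0],[0,0,0,0,0,0,0],[0,0,0.02,0,0,0,0],[0,0,0.05,0,0,0,0],[0,0,0.08,0,0,0,0],[0,0,0.08,0,0,0,0]]]'; python3 -m jog '[[[-0.139,0.142,0,0,0,-3,0],[-0.139,0.142,0,0,0,-3,0],[-0.139,0.142,0,0,0,-3,0],[-0.139,0.142,0,0,0,-3,0],[-0.139,0.142,0,0,0,-3,0],[-0.139,0.142,0,0,0,-3,0],[-0.139,0.142,0,0,0,-3,0],[-0.139,0.142,0,0,0,-3,0],[-0.139,0.142,0,0,0,-3,0]]]'; python3 - <<'E'
from h import *
o=bot.get_obs();print(o['joint_pos'],o['eef_pos'])
im=bot.camera("scene");cv2.imwrite("pics/s3.png",cv2.resize(im[90:265,100:325],None,fx=3.4,fy=3.4,interpolation=2))
E
```

```text
clock: 6.03
eef_pos: [0.6758, -0.1653, 0.1488]
tool_rot: [-0.246, 0.969, -0.003, 0.005]
ft_force: [1.6, -0.6, 1.0]
grip_width: 0.0852
clock: 6.78
eef_pos: [0.5345, -0.023, 0.1412]
tool_rot: [-0.22, 0.975, -0.0, 0.001]
ft_force: [0.1, -0.5, -0.2]
grip_width: 0.0859
[-4.28487847e-02  3.69470490e-01 -7.93176387e-02  1.12006889e+00
 -2.58829236e-04 -4.87110813e-01] [ 0.53452893 -0.0229945   0.14120174]
```

View pics/s3.png

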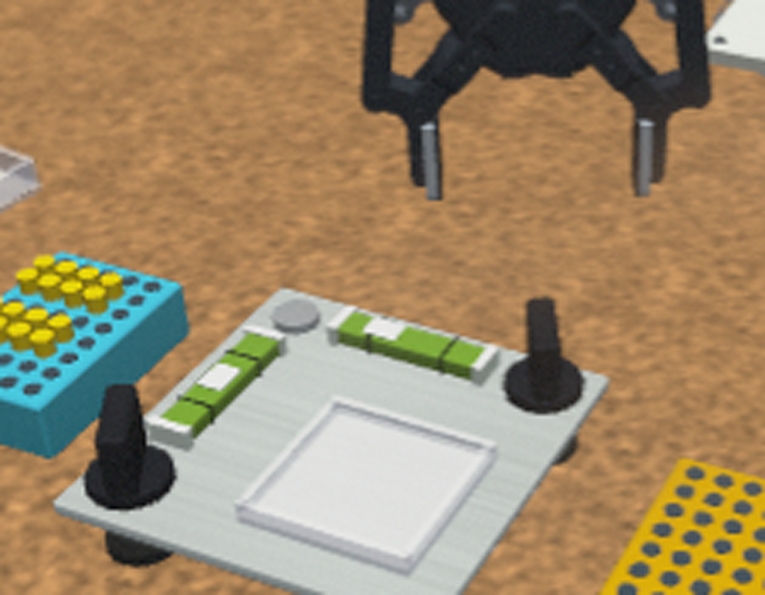

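Picture s3: bubble_a at (219,377) is centred between its marks after release. The pads at x 432 and 643 straddle bar b at x 540. I'll descend and grip.

```bash
python3 -m jog '[[[0,0.001,-0.03,0,0,0,0],[0,0.001,-0.055,0,0,0,0],[0,0.001,-0.07,0,0,0,0],[0,0.001,-0.08,0,0,0,0],[0,0.001,-0.08,0,0,0,0],[0,0.001,-0.08,0,0,0,0]]]'; python3 -m jog '[[[0,0,0,0,0,0,255],[0,0,0,0,0,0,255],[0,0,0,0,0,0,255],[0,0,0,0,0,0,255],[0,0,0,0,0,0,255],[0,0,0,0,0,0,255],[0,0,0,0,0,0,255],[0,0,0,0,0,0,255],[0,0,0,0,0,0,255],[0,0,0,0,0,0,255]]]'
```

```text
clock: 7.33
eef_pos: [0.5335, -0.0218, 0.0605]
tool_rot: [-0.22, 0.975, 0.0, -0.0]
ft_force: [0.7, 0.2, -0.0]
grip_width: 0.0854
clock: 8.17
eef_pos: [0.5337, -0.0219, 0.0613]
tool_rot: [-0.221, 0.975, -0.001, 0.0]
ft_force: [0.5, -2.9, 5.8]
grip_width: 0.0128
```

```bash
python3 -m jog '[[[0,0,0,0,0,-5,255],[0,0,0,0,0,-10,255],[0,0,0,0,0,-15,255],[0,0,0,0,0,-20,255],[0,0,0,0,0,-25,255],[0,0,0,0,0,-30,255],[0,0,0,0,0,-35,255],[0,0,0,0,0,-40,255],[0,0,0,0,0,-46,255],[0,0,0,0,0,-46,255]]]'; python3 -m jog '[[[0,0,0,0,0,0,255],[0,0,0,0,0,0,255]]]'; python3 - <<'E'
from h import *
im=bot.camera("scene");cv2.imwrite("pics/s4.png",cv2.resize(im[90:265,100:325],None,fx=3.4,fy=3.4,interpolation=2))
E
```

```text
clock: 9.0
eef_pos: [0.5338, -0.0204, 0.0623]
tool_rot: [0.179, 0.984, 0.001, 0.001]
ft_force: [-3.1, -0.3, 10.8]
grip_width: 0.013
clock: 9.17
eef_pos: [0.5338, -0.0203, 0.0623]
tool_rot: [0.178, 0.984, 0.001, 0.001]
ft_force: [-1.9, 0.2, 10.9]
grip_width: 0.0131
```

View pics/s4.png

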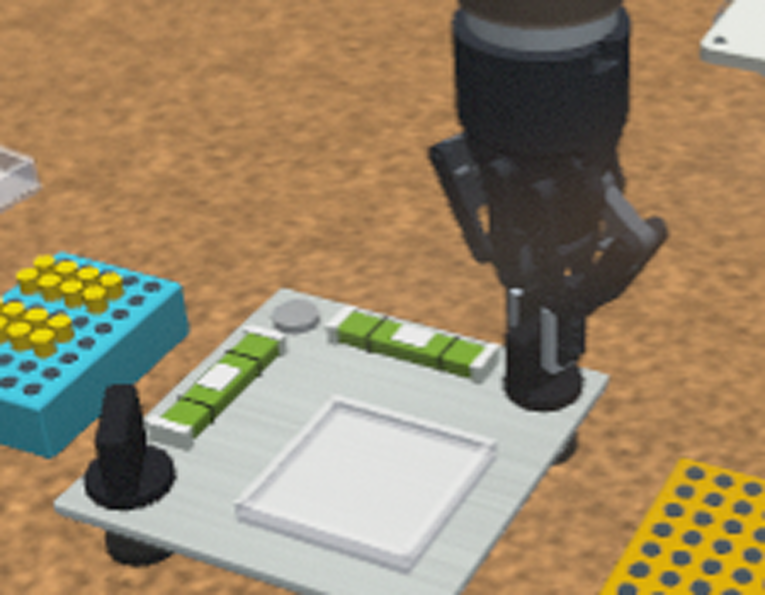

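Picture s4: bubble_b at (412,334) sits midway between the marks at x 372 and 447. I'll release and retreat.

```bash
python3 -m jog '[[[0,0,0,0,0,0,0],[0,0,0,0,0,0,0],[0,0,0,0,0,0,0],[0,0,0,0,0,0,0],[0,0,0,0,0,0,0],[0,0,0,0,0,0,0],[0,0,0.02,0,0,0,0],[0,0,0.05,0,0,0,0],[0,0,0.09,0,0,0,0],[0,0,0.12,0,0,0,0]]]'; python3 -m jog '[[[-0.1,0.1,0.02,0,0,0,0],[-0.1,0.1,0.02,0,0,0,0],[-0.1,0.15,0.02,0,0,0,0],[-0.1,0.15,0.02,0,0,0,0],[-0.1,0.15,0.02,0,0,0,0],[-0.1,0.15,0.02,0,0,0,0],[-0.1,0.15,0.02,0,0,0,0],[-0.1,0.15,0.02,0,0,0,0],[-0.1,0.15,0.02,0,0,0,0]]]'; python3 - <<'E'
from h import *
im=bot.camera("top");cv2.imwrite("pics/c5.png",cv2.resize(im[148:270,286:411],None,fx=4.8,fy=4.8,interpolation=2))
E
```

```text
clock: 10.05
eef_pos: [0.5333, -0.0213, 0.1828]
tool_rot: [0.178, 0.984, 0.0, 0.0]
ft_force: [1.7, 0.7, 0.7]
grip_width: 0.0856
clock: 10.8
eef_pos: [0.4336, 0.1278, 0.2005]
tool_rot: [0.179, 0.984, -0.0, -0.0]
ft_force: [0.3, -0.6, -0.5]
grip_width: 0.0854
```

View pics/c5.png

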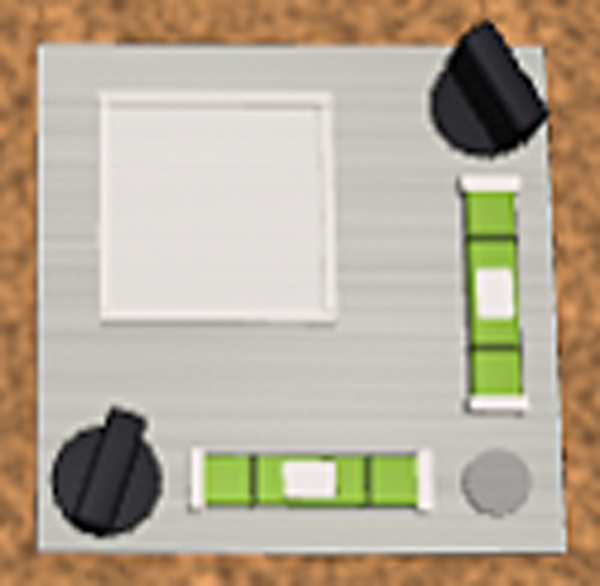

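Picture c5: bubble_a at y 293 is centred between marks at 238 and 348. bubble_b at x 310 is centred between marks at 253 and 366. The robot is clear, so I'll hand in.

```bash
python3 -c "
from workcell import bot
print(bot.job_done())"
```

```text
the job is handed in; nothing more can be done
None
```

The table is level and the job is handed in. I turned screw_a about 80° counter-clockwise, released it, then turned screw_b about 46° clockwise and released it.

- **Bubbles:** the last top view, with the arm withdrawn and the gripper open, shows both bubbles within about 1 mm of centre between their marks.
- **Forces:** wrist force readings stayed below about 12 N per axis; these were read only at the end of each move.
- **Time:** about 11 s of the 48 s allowed was used.
- **Failed checks:** none failed or disagreed.

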